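# Clear the pH bench: park the electrode, twist the stuck cups free

## Task

The pH run is over: first swing the stiff electrode arm round until the electrode hangs centred over its storage pot. Then free every sample cup that is stuck in a holder, gripping its rim and pulling with a twist rather than straight up, and stand all the sample cups, the loose ones on the bench too, upright on the floor of the wash tray, leaving the arm parked and the bottle, jar and bowl where they are.

Things in the scene. Friction and masses are not known exactly. Their poses are not given: they have to be found in the camera images.
- cup0: White ceramic cup, upright open cylinder, outer diameter 58 mm, 90 tall, wall 4, inside 48 deep, 0.15 to 0.3 kg; two ears stick out 8 mm at its +x and -x, 12 wide, 30 to 36 above its foot. Origin: centre of underside, z up. Starts stuck in holder0, ears under the lips, rim 102 mm above the bench, 44 mm above the holder. May be absent.
- cup1: Cup exactly like cup0. Starts stuck in holder1, ears under the lips, rim 102 mm above the bench, 44 mm above the holder. May be absent.
- cup2: Cup exactly like cup0. Starts stuck in holder2, ears under the lips, rim 102 mm above the bench, 44 mm above the holder. May be absent.
- cup3: Cup exactly like cup0. Starts loose, standing on the bench. May be absent.
- cup4: Cup exactly like cup0. Starts loose, standing on the bench. May be absent.
- holder0: Square steel holder fixed to the bench, 96 x 96 mm, 58 high, floor 12 high, open-topped. Two dark lips jut in over the opening from its +-x sides, 2 mm above the ears of a seated cup: the cup cannot lift until turned 0.7 to 2.4 rad either way. Sprung pads grip it: about 0.35 N m to turn, 12 to 20 N to lift, for 30 mm. Origin: centre of underside. May be empty.
- holder1: Cup holder exactly like holder0; origin: centre of its underside. May be empty.
- holder2: Cup holder exactly like holder0; origin: centre of its underside. May be empty.
- tray: Shallow aluminium wash tray fixed to the bench, 220 (its x) x 300 (its y) mm, rim 22 mm high, walls 5 mm, floor 5 mm above its origin (centre of its underside).
- boom (a joint): Angle of the white electrode arm about the upright post of its stand: 0 when the electrode hangs exactly over the storage pot; growing it swings anticlockwise seen from above, towards the robot's right, where it starts (0.8 to 1.05). It is stiff (about 0.35 N m, 2 N at its end) and stays where it is left. Range -0.35 to 1.5.
- stand: Foot of the electrode stand, fixed to the bench. Origin on the post's axis, at the bench. The post is 26 mm thick, arm and post reach 235 mm up; the arm is a level bar 22 mm wide, top 234 mm above the bench; parked it lies along the stand's -x.
- knob (a point): Top centre of the round upright grey grip post at the end of the electrode arm, 24 mm in diameter, 50 mm tall, its top 288 mm above the bench, 200 mm from the hinge axis, straight above the electrode.
- tip (a point): Lower end of the electrode that hangs from the end of the arm, 120 mm above the bench; the electrode is 12 to 18 mm thick.
- pot (a point): Centre of the top of the grey storage pot (56 mm in diameter, 91 mm tall) that is part of the stand's foot; the electrode's parking place is right above it.
- bottle: Amber glass bottle, 60 mm in diameter, 130 mm tall. Origin: centre of its underside. A bystander.
- jar: Glass jar with a white lid, 84 mm in diameter, 110 mm tall. Origin: centre of its underside. A bystander.
- bowl: White bowl, 90 mm in diameter, 35 mm tall. Origin: centre of its underside. A bystander.

How it is judged:
By the outcome, as a careful person would: the job done as asked, in the order asked, and still so for the second after the job is handed in, with the robot touching nothing.
Of cup0, cup1, cup2 only 2 to 3 are there at a start; the rules pass over those that are not, and their reading is None.
Of cup3, cup4 only 1 to 2 are there at a start; the rules pass over those that are not, and their reading is None.
At some moment in a run one of cup3, cup4 may be knocked a few centimetres aside while the robot is not near it.
Once in a run the grip may slacken for a moment while it holds something.
It also fails if it takes over 210 s, if anything falls off the work surface, if the arm or the gripper's body presses on something with over 40 N, if the wrist force passes 120 N, or if a joint passes its speed limit or range.

## Robot

A 6-joint arm with a two-finger parallel gripper is mounted at the origin on the work surface. World frame = base frame: x ahead of the robot, y to its left, z up, the work surface at z = 0. Lengths are in m, angles in degrees, forces in N, time in s.
With the tool pointing down it reaches from about 0.3 to 0.75 m from the base axis. Payload 8.5 kg.
Tool frame: the origin (TCP) lies at the very end of the fingers, on their centre line; the grasp point (between the pads) lies 19 mm behind it (env.hold_point_z is the distance from the TCP to the grasp point, in m); z points along the fingers, y is the line along which they close (so a half turn about z gives the same grasp; the last joint's range is limited). The gripper opens to 85 mm and grips with 20 to 120 N. Pads are 22 mm wide; open, the fingers measure 114 mm over their backs; the gripper's body (76 mm by 85 mm) begins 54 mm behind the grasp point. The pads swing forward as they close: fully open they stand 13 mm farther back than shut.
Start: joints at [-80.46, 21.807, 74.336, -0, 83.858, -12.336], TCP at [0.205, -0.51, 0.231] pointing down, gripper open.
Joint ranges: [-178.18, 178.18], [-50.72, 133.34], [12.68, 142.11], [-81.47, 261.47], [9.98, 163.14], [-165.26, 165.26]. Speed limits (degrees/s): [136.94, 136.94, 180, 180, 180, 180].

## Interface

Orientations are given as a 3x3 rotation matrix whose columns are the frame's x, y, z axes.
In Python, from rig import env, optics gives the robot as it stands.
- The arm moves only by the shell command python3 -m jog 'ROWS' [OPENING] [FORCE]. ROWS is JSON, a list of rows, each an object with "linear": the shift along the tool's x, y, z in units of 40 mm (1.0 is 40 mm), a list of three; "roll": the turn about the tool's z in units of 5 degrees (1.0 is 5 degrees). A call has 1 to 12 rows; each row shifts and turns the commanded pose from where the row before left it, along the tool's axes as they then stand; what a row does not reach is not made up. A row lasts 1/12 s, in which the tool goes at most 41.7 mm and 7.16 degrees, less where a joint would pass 70% of its speed; a pose out of reach is approached as far as the arm can. A call is refused whole if a number of a shift passes 1 or a number of a turn 1, either way. A call with a gripper value outside its range is refused whole. OPENING is the opening, from -1 (shut) to 1 (fully open), set as the call begins (- or left out, the last holds). The fingers move at their own pace and stop on an object; FORCE is the grip in N (left out, the last holds). Time passes only in rows, so rows that do not move let the fingers close. It gives the time, the measured TCP pose, the force, the opening and the grip force at its end, in the units of the state.
- env.observe(): the state, without advancing time (a new reading comes with each control period).
- optics.get_image(name): name is "scene" or "top"; returns the picture (420x560x3 uint8, red, green, blue); there is no depth.
- optics.calibration(name): a dict with "fov_y" (degrees; the focal length in pixels is half the picture's height over the tangent of half this angle, whatever the lens; pixels are square), "cx", "cy" (the principal point, pixels), "T" (4x4, takes a point from camera to world coordinates). Camera axes: x right, y down, z forward; pixel columns grow to the right and rows downward; lengths in m; the calibration is good to about 2 mm. A picture is of the moment at which its call begins. calibration takes no time and is no camera call.
- env.close_job(): hands the job in; it is judged then, once.
The state is a dict: "time_s": time; "q": joint angles; "qvel": joint speeds; "joint_efforts": joint torques, N m; "position": TCP position; "tool_rot": TCP orientation; "ft_force": force on the tool from outside, world axes, zero at the start; "wrist_torque": the same for the moment, N m; "grip_width": finger opening in m; "gripper_force": force on a finger pad.
Only numpy, scipy, OpenCV 4.12 (cv2) and the standard library are available. Lean on these libraries where they do the work, as an engineer would, in place of code of your own. Each camera call takes 0.05 s, during which the arm holds its last target. There are 200 camera calls.

## Working session

There is one attempt and no reset: what is moved stays moved. The work goes in short steps, Python scripts to look and compute and a shell command to move; the robot and the scene stay as the last step left them, time stands still between calls to the robot, and variables do not carry over. Pictures are saved under pics/ and viewed, at most 14 in all, crops included, and the job is handed in when it is done.

```bash
ls; mkdir -p pics; python3 - <<'E'
from rig import env, optics
import cv2
for n in("scene","top"):
    cv2.imwrite(f"pics/{n}0.png",optics.get_image(n)[:,:,::-1])
    c=optics.calibration(n);print(n,c)
s=env.observe();print(s)
E
```

```text
pics
scene {'fov_y': 57.47489645567725, 'cx': 279.1757501172827, 'cy': 206.98402098194038, 'T': array([[ 0.73174926,  0.54181515, -0.41349651,  0.9205135 ],
       [ 0.68150672, -0.59016426,  0.43272941, -0.41411789],
       [-0.00957152, -0.59845007, -0.80110293,  0.9310372 ],
       [ 0.        ,  0.        ,  0.        ,  1.        ]])}
top {'fov_y': 56.00191394391147, 'cx': 275.6543418564347, 'cy': 214.34584932491325, 'T': array([[ 0.01729967, -0.99237684,  0.12202017,  0.41092323],
       [-0.99984093, -0.0176998 , -0.00219595,  0.00579212],
       [ 0.00433894, -0.12196278, -0.99252519,  1.31152843],
       [ 0.        ,  0.        ,  0.        ,  1.        ]])}
{'time_s': 0.1, 'q': array([-8.04597448e+01,  2.18383686e+01,  7.43802093e+01, -5.14953919e-05,
        8.38584863e+01, -1.23356533e+01]), 'qvel': array([ 0.00303803, -0.09473536, -0.10443292,  0.02001924,  0.05189558,
       -0.01474001]), 'joint_efforts': array([ 3.93353985e-03, -4.49224484e+01, -2.31653112e+01, -1.43752586e-04,
        3.66397391e-03,  3.91417177e-05]), 'position': array([ 0.20488197, -0.51012606,  0.2307631 ]), 'tool_rot': array([[ 9.27993001e-01,  3.72597559e-01, -2.23806299e-04],
       [ 3.72597516e-01, -9.27992097e-01,  1.32627389e-03],
       [ 2.86475936e-04, -1.31416256e-03, -9.99999095e-01]]), 'ft_force': array([-1.00029299,  1.43344471, -0.14013538]), 'wrist_torque': array([0.06917834, 0.01580139, 0.0055705 ]), 'gripper_force': 0.0, 'grip_width': 0.08515207831336552}
```

View pics/scene0.png

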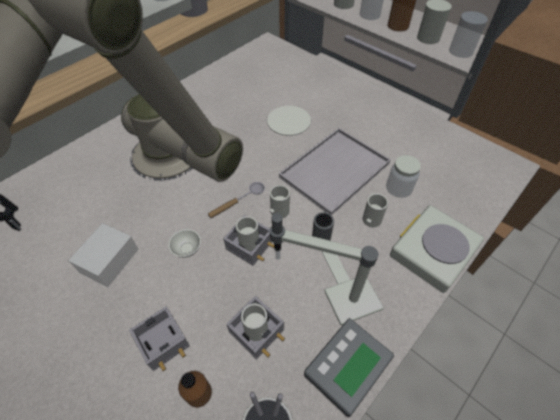

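View pics/top0.png

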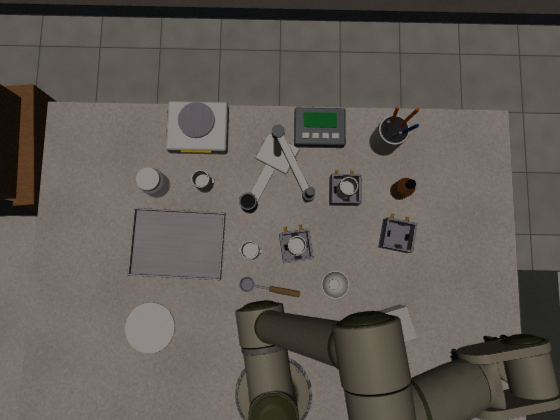

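The scene view and the top view agree. In the top picture the stuck cups are at about (347,187) and (297,245), the empty holder is at (398,235), and the loose cups are at (202,180) and (250,250). The knob is at (308,193), the pot at (248,202), the post at (278,131) and the tray at (177,243).

```bash
cat > h.py <<'E'
import numpy as np,cv2
from rig import env,optics
C={n:optics.calibration(n) for n in("scene","top")}
def f(n): return 210/np.tan(np.radians(C[n]["fov_y"]/2))
def ray(n,u,v):
    c=C[n];d=c["T"][:3,:3]@np.array([(u-c["cx"])/f(n),(v-c["cy"])/f(n),1]);return c["T"][:3,3],d
def plane(n,u,v,z):
    o,d=ray(n,u,v);return (o+d*(z-o[2])/d[2])[:3]
def proj(n,p):
    c=C[n];q=c["T"][:3,:3].T@(np.array(p)-c["T"][:3,3]);return q[:2]/q[2]*f(n)+[c["cx"],c["cy"]]
def tri(a,b):
    o1,d1=ray("top",*a);o2,d2=ray("scene",*b);s=np.linalg.lstsq(np.c_[d1,-d2],o2-o1,rcond=None)[0]
    p,q=o1+d1*s[0],o2+d2*s[1];return (p+q)/2,np.linalg.norm(p-q)
def crop(n,x0,y0,x1,y1,k,name):
    im=optics.get_image(n)[y0:y1,x0:x1,::-1];cv2.imwrite("pics/"+name,cv2.resize(im,None,fx=k,fy=k,interpolation=cv2.INTER_CUBIC))
E
python3 - <<'E'
from h import *
np.set_printoptions(precision=4,suppress=True)
crop("top",125,110,425,300,2.6,"t1.png");crop("scene",120,130,420,380,2.4,"s1.png")
for u,v in[(347,187),(297,245),(398,235),(202,180),(250,250)]:print(u,v,plane("top",u,v,.10))
for u,v in[(308,193)]:print(plane("top",u,v,.288))
print(plane("top",278,131,.235),plane("top",248,202,.091))
for u,v in[(134,210),(225,212),(223,278),(130,276)]:print(plane("top",u,v,.022))
print(tri((308,193),(278,216)),tri((202,177),(377,203)))
print(proj("top",env.observe()['position']),proj("top",[0,0,0]),proj("scene",[0,0,0]))
E
```

```text
347 187 [ 0.6498 -0.2179  0.1   ]
297 245 [ 0.4665 -0.0639  0.1   ]
398 235 [ 0.5026 -0.3742  0.1   ]
202 180 [0.6638 0.2349 0.1   ]
250 250 [0.4487 0.0796 0.1   ]
[ 0.5948 -0.0805  0.288 ]
[0.7801 0.0009 0.235 ] [0.5983 0.0902 0.091 ]
[0.5755 0.469  0.022 ]
[0.5743 0.1697 0.022 ]
[0.3597 0.1691 0.022 ]
[0.3609 0.4688 0.022 ]
(array([ 0.5971, -0.0808,  0.2779]), np.float64(0.0015407814586527193)) (array([0.6753, 0.2369, 0.0857]), np.float64(0.0029206413466806758))
[466.8902 344.4439] [273.4429 393.529 ] [166.9973 152.4371]
```

View pics/t1.png

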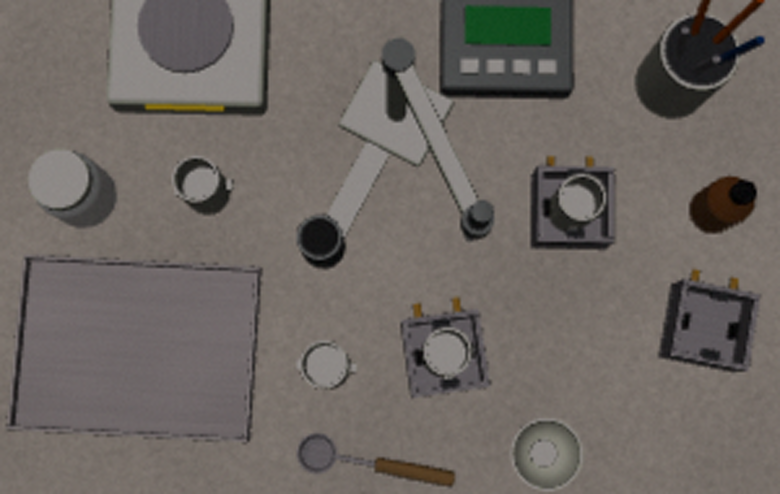

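View pics/s1.png

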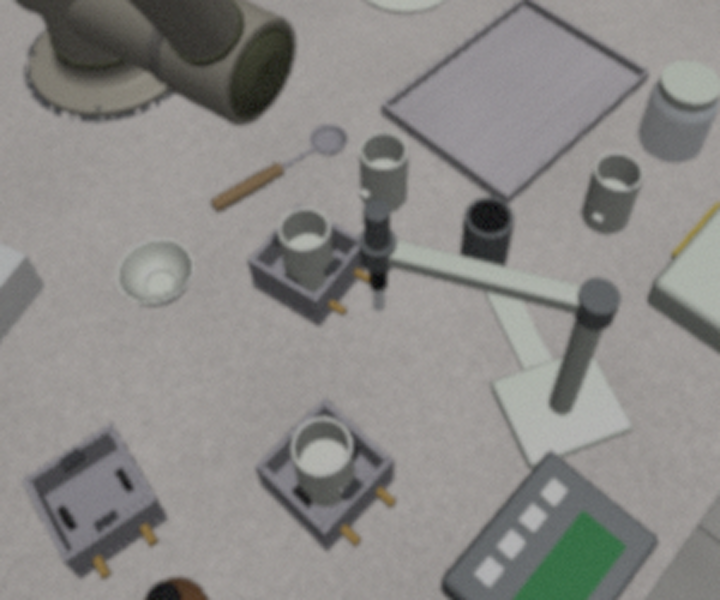

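The crops show four cups. In the t1 crop the stuck ones have rims at about (581,198) and (447,353), and the loose ones at (199,182) and (325,365). The knob top is at (482,211), the post at (398,53) and the pot at (321,238). I'll refine these now.

```bash
python3 - <<'E'
from h import *
np.set_printoptions(precision=4,suppress=True)
t=lambda x,y:(x/2.6+125-.3,y/2.6+110-.3)
s=lambda x,y:(x/2.4+120-.3,y/2.4+130-.3)
K=plane("top",*t(482,211),.288);K2=plane("scene",*s(377,207),.288)
P=plane("top",*t(398,53),.235);P2=plane("scene",*s(599,300),.235)
Q=plane("top",*t(321,238),.091);Q2=plane("scene",*s(489,216),.091)
print(K,K2,P,P2,Q,Q2)
for n,a,b,z in[("A",(581,198),(323,440),.102),("B",(447,353),(306,227),.102),("C",(199,182),(618,173),.09),("D",(325,365),(385,154),.09)]:
  print(n,plane("top",*t(*a),z),plane("scene",*s(*b),z))
# Hough on top
im=cv2.resize(cv2.imread("pics/top0.png",0)[110:300,125:425],None,fx=4,fy=4,interpolation=cv2.INTER_CUBIC)
c=cv2.HoughCircles(im,cv2.HOUGH_GRADIENT_ALT,1.5,60,param1=150,param2=.6,minRadius=15,maxRadius=60)
for x,y,r in (c[0] if c is not None else []):
  u,v=x/4+125-.4,y/4+110-.4;print((u,v,r/4),plane("top",u,v,.09),plane("top",u,v,.102)[:2])
E
```

```text
[ 0.6006 -0.086   0.288 ] [ 0.6007 -0.087   0.288 ] [0.7828 0.0016 0.235 ] [ 0.7827 -0.0022  0.235 ] [0.6007 0.0897 0.091 ] [0.6028 0.0885 0.091 ]
A [ 0.6531 -0.2212  0.102 ] [ 0.6536 -0.221   0.102 ]
B [ 0.4649 -0.0626  0.102 ] [ 0.4695 -0.0642  0.102 ]
C [0.6668 0.2392 0.09  ] [0.6736 0.2363 0.09  ]
D [0.4487 0.0811 0.09  ] [0.457  0.0757 0.09  ]
(np.float32(334.225), np.float32(284.35), np.float32(13.355277)) [ 0.3491 -0.1794  0.09  ] [ 0.3497 -0.1775]
(np.float32(249.475), np.float32(250.6), np.float32(8.800781)) [0.4472 0.0818 0.09  ] [0.4468 0.081 ]
(np.float32(348.85), np.float32(186.1), np.float32(8.967919)) [ 0.6547 -0.2256  0.09  ] [ 0.6523 -0.2234]
(np.float32(392.725), np.float32(128.725), np.float32(13.578409)) [ 0.8443 -0.3674  0.09  ] [ 0.84   -0.3637]
(np.float32(247.225), np.float32(200.725), np.float32(8.09033)) [0.6024 0.0928 0.09  ] [0.6006 0.0919]
(np.float32(147.1), np.float32(177.1), np.float32(12.789257)) [0.672  0.4098 0.09  ] [0.6694 0.4058]
(np.float32(246.1), np.float32(283.975), np.float32(6.6613994)) [0.3456 0.0895 0.09  ] [0.3463 0.0887]
(np.float32(296.725), np.float32(244.6), np.float32(8.926531)) [ 0.4681 -0.0636  0.09  ] [ 0.4676 -0.0629]
(np.float32(200.35), np.float32(179.725), np.float32(9.5796995)) [0.6666 0.242  0.09  ] [0.6641 0.2397]
(np.float32(308.725), np.float32(193.975), np.float32(6.746385)) [ 0.6273 -0.0995  0.09  ] [ 0.6252 -0.0985]
(np.float32(278.35), np.float32(130.6), np.float32(6.4526334)) [ 0.8312 -0.0009  0.09  ] [ 0.8271 -0.0008]
(np.float32(409.225), np.float32(183.475), np.float32(5.3693967)) [ 0.6666 -0.4161  0.09  ] [ 0.6641 -0.4119]
(np.float32(334.225), np.float32(284.35), np.float32(5.0450015)) [ 0.3491 -0.1794  0.09  ] [ 0.3497 -0.1775]
(np.float32(200.35), np.float32(179.725), np.float32(7.3781123)) [0.6666 0.242  0.09  ] [0.6641 0.2397]
(np.float32(308.725), np.float32(193.975), np.float32(4.382847)) [ 0.6273 -0.0995  0.09  ] [ 0.6252 -0.0985]
```

```bash
python3 -m jog '[{"linear":[0,0,-0.65],"roll":-0.72},{"linear":[0,0,-0.65],"roll":0},{"linear":[0,0,-0.65],"roll":0},{"linear":[0,0,-0.65],"roll":0},{"linear":[0,0,-0.65],"roll":0},{"linear":[0.5,-0.2,0],"roll":0},{"linear":[0.75,-0.3,0],"roll":0},{"linear":[0.75,-0.3,0],"roll":0},{"linear":[0.75,-0.3,0],"roll":0},{"linear":[0.75,-0.3,0],"roll":0}]' 1 30
python3 -m jog '[{"linear":[0.75,-0.3,0],"roll":0},{"linear":[0.75,-0.3,0],"roll":0},{"linear":[0.75,-0.3,0],"roll":0},{"linear":[0.75,-0.3,0],"roll":0},{"linear":[0.75,-0.3,0],"roll":0},{"linear":[0.75,-0.3,0],"roll":0},{"linear":[0.75,-0.3,0],"roll":0},{"linear":[0.75,-0.3,0],"roll":0},{"linear":[0.75,-0.3,0],"roll":0},{"linear":[0.75,-0.3,0],"roll":0},{"linear":[0.75,-0.3,0],"roll":0},{"linear":[0.75,-0.3,0],"roll":0}]'
cat > go.py <<'E'
import sys;from h import *
np.set_printoptions(precision=4,suppress=True)
s=env.observe();R=s["tool_rot"];p=s["position"]
print("t",round(s["time_s"],2),"p",p,"heading",round(np.degrees(np.arctan2(R[1,0],R[0,0])),2),"q6",s["q"][5].round(1),"grip",s["grip_width"].round(4),round(float(s["gripper_force"]),1),"F",s["ft_force"])
if len(sys.argv)>3:print("units",R.T@(np.array(sys.argv[1:4],float)-p)/.04)
E
python3 go.py .6007 -.0865 .255
```

```text
time_s: 1.03
position: [0.3079, -0.3983, 0.3612]
tool_rot: [[0.903, 0.43, -0.0], [0.43, -0.903, 0.0], [0.0, -0.0, -1.0]]
ft_force: [0.1, -0.2, 0.1]
grip_width: 0.0856
gripper_force: 0.0
time_s: 2.03
position: [0.5711, -0.1133, 0.3612]
tool_rot: [[0.903, 0.43, -0.0], [0.43, -0.903, 0.0], [-0.0, -0.0, -1.0]]
ft_force: [-0.1, -0.8, 0.1]
grip_width: 0.0853
gripper_force: 0.0Traceback (most recent call last):
  File "go.py", line 4, in <module>
    print("t",round(s["time_s"],2),"p",p,"heading",round(np.degrees(np.arctan2(R[1,0],R[0,0])),2),"q6",s["q"][5].round(1),"grip",s["grip_width"].round(4),round(float(s["gripper_force"]),1),"F",s["ft_force"])
                                                                                                                                 ^^^^^^^^^^^^^^^^^^^^^
AttributeError: 'float' object has no attribute 'round'
```

```bash
sed -i 's/s\["grip_width"\].round(4)/round(float(s["grip_width"]),4)/' go.py
python3 -m jog '[{"linear":[0.4,-0.14,0],"roll":0},{"linear":[0.3,-0.08,0],"roll":0},{"linear":[0.1,0,0],"roll":0},{"linear":[0,0,0.3],"roll":0},{"linear":[0,0,0],"roll":0},{"linear":[0,0,0],"roll":0}]' 
python3 go.py .6007 -.0865 .252
```

```text
time_s: 2.53
position: [0.5949, -0.0935, 0.349]
tool_rot: [[0.903, 0.43, -0.002], [0.43, -0.903, 0.0], [-0.001, -0.001, -1.0]]
ft_force: [-0.2, -0.0, -0.1]
grip_width: 0.0857
gripper_force: 0.0
t 2.53 p [ 0.5949 -0.0935  0.349 ] heading 25.44 q6 44.4 grip 0.0857 0.0 F [-0.2236 -0.0494 -0.0844]
units [ 0.2081 -0.0936  2.4236]
```

```bash
python3 -m jog '[{"linear":[0.2,-0.09,0.4],"roll":0},{"linear":[0,0,0.5],"roll":0},{"linear":[0,0,0.5],"roll":0},{"linear":[0,0,0.5],"roll":0},{"linear":[0,0,0.3],"roll":0},{"linear":[0,0,0.2],"roll":0},{"linear":[0,0,0],"roll":0}]' 
python3 -m jog '[{"linear":[0,0,0],"roll":0},{"linear":[0,0,0],"roll":0},{"linear":[0,0,0],"roll":0},{"linear":[0,0,0],"roll":0},{"linear":[0,0,0],"roll":0},{"linear":[0,0,0],"roll":0},{"linear":[0,0,0],"roll":0},{"linear":[0,0,0],"roll":0},{"linear":[0,0,0],"roll":0},{"linear":[0,0,0],"roll":0}]' -1 30
python3 go.py .6025 .0893 .252
```

```text
time_s: 3.12
position: [0.6006, -0.0867, 0.2524]
tool_rot: [[0.903, 0.429, -0.002], [0.429, -0.903, 0.001], [-0.002, -0.002, -1.0]]
ft_force: [-0.5, 0.7, -0.5]
grip_width: 0.0854
gripper_force: 0.0
time_s: 3.95
position: [0.6012, -0.0864, 0.2539]
tool_rot: [[0.903, 0.43, 0.001], [0.43, -0.903, -0.0], [0.001, 0.001, -1.0]]
ft_force: [-1.7, 0.5, 5.0]
grip_width: 0.023
gripper_force: 29.5
t 3.95 p [ 0.6012 -0.0864  0.2539] heading 25.48 q6 45.2 grip 0.023 29.5 F [-1.6505  0.4777  4.9931]
units [ 1.9197 -3.9517  0.0457]
```

Gripped (24 mm knob). I'll swing it along the arc in 2.5° steps.

```bash
python3 -m jog '[{"linear":[0.005,-0.218,0],"roll":0.5},{"linear":[0.005,-0.218,0],"roll":0.5},{"linear":[0.005,-0.218,0],"roll":0.5},{"linear":[0.005,-0.218,0],"roll":0.5},{"linear":[0.005,-0.218,0],"roll":0.5},{"linear":[0.005,-0.218,0],"roll":0.5},{"linear":[0.005,-0.218,0],"roll":0.5},{"linear":[0.005,-0.218,0],"roll":0.5},{"linear":[0.005,-0.218,0],"roll":0.5},{"linear":[0.005,-0.218,0],"roll":0.5}]'
python3 -m jog '[{"linear":[0.005,-0.218,0],"roll":0.5},{"linear":[0.005,-0.218,0],"roll":0.5},{"linear":[0.005,-0.218,0],"roll":0.5},{"linear":[0.005,-0.218,0],"roll":0.5},{"linear":[0.005,-0.218,0],"roll":0.5},{"linear":[0.005,-0.218,0],"roll":0.5},{"linear":[0.005,-0.218,0],"roll":0.5},{"linear":[0.005,-0.218,0],"roll":0.5},{"linear":[0,0,0],"roll":0},{"linear":[0,0,0],"roll":0}]'
python3 go.py .6025 .0893 .253
```

```text
time_s: 4.78
position: [0.581, -0.002, 0.2539]
tool_rot: [[1.0, 0.006, -0.001], [0.006, -1.0, -0.001], [-0.001, 0.001, -1.0]]
ft_force: [-4.6, -3.3, 6.9]
grip_width: 0.0233
gripper_force: 29.8
time_s: 5.62
position: [0.5923, 0.0676, 0.2538]
tool_rot: [[0.943, -0.333, -0.002], [-0.333, -0.943, 0.001], [-0.002, -0.0, -1.0]]
ft_force: [-8.0, 2.6, 6.5]
grip_width: 0.0233
gripper_force: 29.9
t 5.62 p [0.5923 0.0676 0.2538] heading -19.48 q6 104.6 grip 0.0233 29.9 F [-7.9913  2.5588  6.5479]
units [ 0.0589 -0.5968  0.0212]
```

```bash
python3 -m jog '[{"linear":[0,-0.2,0],"roll":0.45},{"linear":[0,-0.2,0],"roll":0.45},{"linear":[0,-0.2,0],"roll":0.45},{"linear":[0,0,0],"roll":0},{"linear":[0,0,0],"roll":0},{"linear":[0,0,0],"roll":0}]'
python3 go.py .6025 .0893 .253
python3 - <<'E'
from h import *
crop("top",200,110,360,300,3,"t2.png");crop("scene",220,170,420,350,3,"s2.png")
E
```

```text
time_s: 6.12
position: [0.6015, 0.0896, 0.2539]
tool_rot: [[0.897, -0.442, -0.001], [-0.442, -0.897, 0.001], [-0.001, -0.001, -1.0]]
ft_force: [-5.4, 3.3, 7.6]
grip_width: 0.023
gripper_force: 29.9
t 6.12 p [0.6015 0.0896 0.2539] heading -26.24 q6 113.5 grip 0.023 29.9 F [-5.3638  3.255   7.5754]
units [ 0.0246 -0.0045  0.0219]
```

View pics/s2.png

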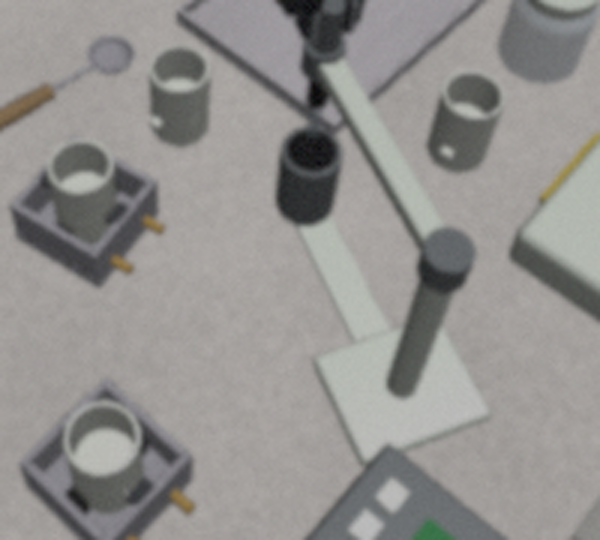

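The scene crop shows the electrode tip at (317,104), just above the pot mouth at (311,155). I'll check the tip against the pot in metres.

```bash
python3 - <<'E'
from h import *
for (x,y),z in [((316,104),.12),((311,155),.091),((447,250),.235)]:print(plane("scene",x/3+219.7,y/3+169.7,z).round(4))
E
python3 -m jog '[{"linear":[0,0,0],"roll":0},{"linear":[0,0,0],"roll":0},{"linear":[0,0,0],"roll":0},{"linear":[0,0,0],"roll":0},{"linear":[0,0,0],"roll":0},{"linear":[0,0,-0.4],"roll":0},{"linear":[0,0,-0.8],"roll":0},{"linear":[0,0,-0.8],"roll":0},{"linear":[0,0,-0.8],"roll":0},{"linear":[0,0,-0.1],"roll":0},{"linear":[0,0,0],"roll":0}]' 1 30
python3 -m jog '[{"linear":[-0.5,0.2,0],"roll":-0.75},{"linear":[-0.75,0.4,0],"roll":-0.75},{"linear":[-0.75,0.4,0],"roll":-0.75},{"linear":[-0.75,0.4,0],"roll":-0.75},{"linear":[-0.75,0.4,0],"roll":-0.75},{"linear":[-0.5,0.4,0],"roll":-0.75},{"linear":[0,0.4,0],"roll":-0.75},{"linear":[0,0.4,0],"roll":0},{"linear":[0,0,0],"roll":0}]'
python3 go.py .4665 -.063 .068
python3 - <<'E'
from h import *
crop("top",200,110,360,260,4,"t3.png")
E
```

```text
[0.5856 0.1126 0.12  ]
[0.6061 0.0842 0.091 ]
[7.795e-01 2.000e-04 2.350e-01]
time_s: 7.13
position: [0.6026, 0.0887, 0.3713]
tool_rot: [[0.897, -0.443, 0.004], [-0.443, -0.897, -0.0], [0.004, -0.002, -1.0]]
ft_force: [0.2, -0.2, -0.9]
grip_width: 0.0851
gripper_force: 0.0
time_s: 7.88
position: [0.424, 0.0173, 0.368]
tool_rot: [[1.0, -0.003, -0.002], [-0.003, -1.0, -0.0], [-0.002, 0.0, -1.0]]
ft_force: [-0.8, 0.6, -1.0]
grip_width: 0.0854
gripper_force: 0.0
t 7.88 p [0.424  0.0173 0.368 ] heading -0.15 q6 76.4 grip 0.0854 0.0 F [-0.7996  0.5826 -1.0044]
units [1.0832 2.0048 7.4979]
```

View pics/t3.png

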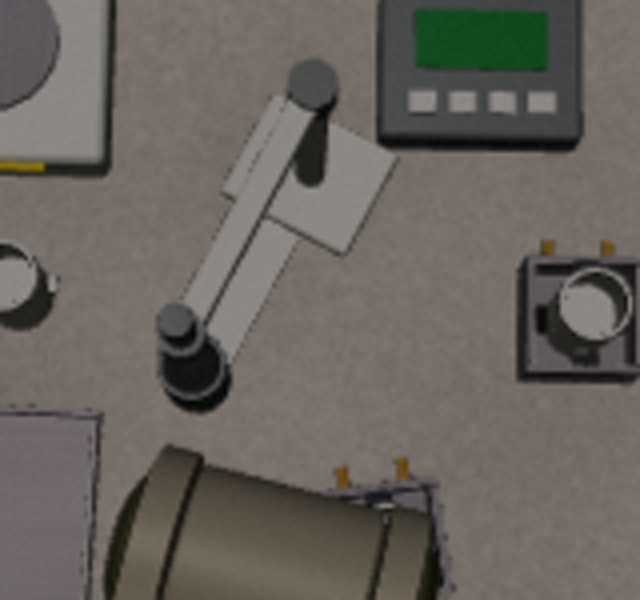

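In the top view the knob top is at (178,324) in the crop, the post cap at (312,84) and the pot mouth at (193,366). I'll check the angles numerically.

```bash
python3 - <<'E'
from h import *
t=lambda x,y,z:plane("top",x/4+199.6,y/4+109.6,z)
K,P,Q=t(178,324,.288),t(312,84,.235),t(193,366,.091);print(K,P,Q)
a=lambda v:np.degrees(np.arctan2(v[1],-v[0]));print(a(K-P),a(Q-P),np.linalg.norm((K-P)[:2]),np.linalg.norm((Q-P)[:2]))
E
python3 - <<'E'
from h import *
crop("scene",290,170,370,240,8,"s3.png")
E
```

```text
[0.59817883 0.08758059 0.288     ] [0.78126346 0.00204074 0.235     ] [0.60113097 0.09070659 0.091     ]
25.04267574085359 26.207597146953415 0.202081785778532 0.20077187273569286
```

View pics/s3.png

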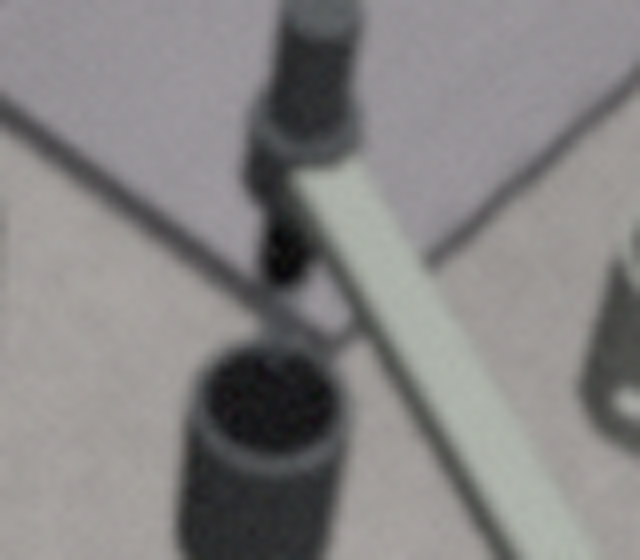

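```bash
python3 - <<'E'
from h import *
for (x,y),z in [((282,362),.12),((271,402),.091),((321,8),.288)]:print(plane("scene",x/8+289.6,y/8+169.6,z).round(4))
E
python3 -m jog '[{"linear":[0.3,0.3,0.5],"roll":0},{"linear":[0.5,0.5,0.8],"roll":0},{"linear":[0.28,0.6,0.7],"roll":0},{"linear":[0,0.6,0.7],"roll":0},{"linear":[0,0,0.8],"roll":0},{"linear":[0,0,0.5],"roll":0},{"linear":[0,0,0],"roll":0},{"linear":[0,0,0],"roll":0}]'
python3 go.py .4665 -.063 .068
```

```text
[0.6068 0.0856 0.12  ]
[0.6032 0.0882 0.091 ]
[0.6028 0.0851 0.288 ]
time_s: 8.65
position: [0.4673, -0.0599, 0.2097]
tool_rot: [[1.0, 0.0, -0.002], [0.0, -1.0, 0.001], [-0.002, -0.001, -1.0]]
ft_force: [0.9, -0.8, 0.4]
grip_width: 0.0856
gripper_force: 0.0
t 8.65 p [ 0.4673 -0.0599  0.2097] heading 0.01 q6 68.2 grip 0.0856 0.0 F [ 0.8635 -0.7657  0.4385]
units [-0.0121  0.081   3.5418]
```

The boom is within about 0.015 rad of parked, which is good enough. Now cup B: descend, grip, twist and pull.

```bash
python3 -m jog '[{"linear":[0,0.08,0.6],"roll":0},{"linear":[0,0,0.8],"roll":0},{"linear":[0,0,0.8],"roll":0},{"linear":[0,0,0.6],"roll":0},{"linear":[0,0,0.4],"roll":0},{"linear":[0,0,0.3],"roll":0},{"linear":[0,0,0],"roll":0},{"linear":[0,0,0],"roll":0}]'
python3 go.py .4665 -.063 .068
```

```text
time_s: 9.32
position: [0.4683, -0.0637, 0.0712]
tool_rot: [[1.0, 0.0, 0.002], [0.0, -1.0, -0.001], [0.002, 0.001, -1.0]]
ft_force: [0.5, 1.2, 0.4]
grip_width: 0.0857
gripper_force: 0.0
t 9.32 p [ 0.4683 -0.0637  0.0712] heading 0.01 q6 67.8 grip 0.0857 0.0 F [0.4941 1.2338 0.4011]
units [-0.0455 -0.0171  0.0801]
```

```bash
python3 -m jog '[{"linear":[0,0,0.1],"roll":0},{"linear":[0,0,0],"roll":0},{"linear":[0,0,0],"roll":0},{"linear":[0,0,0],"roll":0},{"linear":[0,0,0],"roll":0},{"linear":[0,0,0],"roll":0},{"linear":[0,0,0],"roll":0},{"linear":[0,0,0],"roll":0}]' -1 90
python3 go.py
```

```text
time_s: 9.98
position: [0.4679, -0.0638, 0.0676]
tool_rot: [[1.0, -0.001, 0.002], [-0.001, -1.0, -0.0], [0.002, 0.0, -1.0]]
ft_force: [-0.9, 1.9, 10.1]
grip_width: 0.0563
gripper_force: 94.8
t 9.98 p [ 0.4679 -0.0638  0.0676] heading -0.05 q6 67.8 grip 0.0563 94.8 F [-0.9292  1.9327 10.0811]
```

```bash
python3 -m jog '[{"linear":[0,0,0],"roll":-0.5},{"linear":[0,0,0],"roll":-0.75},{"linear":[0,0,0],"roll":-0.75},{"linear":[0,0,0],"roll":-0.75},{"linear":[0,0,0],"roll":-0.75},{"linear":[0,0,0],"roll":-0.75},{"linear":[0,0,0],"roll":-0.75},{"linear":[0,0,0],"roll":-0.75},{"linear":[0,0,0],"roll":-0.75},{"linear":[0,0,0],"roll":-0.75},{"linear":[0,0,0],"roll":-0.75},{"linear":[0,0,0],"roll":-0.75}]'
python3 go.py
python3 -m jog '[{"linear":[0,0,0],"roll":-0.75},{"linear":[0,0,0],"roll":-0.75},{"linear":[0,0,0],"roll":-0.75},{"linear":[0,0,0],"roll":-0.75},{"linear":[0,0,0],"roll":-0.75},{"linear":[0,0,0],"roll":-0.75},{"linear":[0,0,0],"roll":-0.75},{"linear":[0,0,0],"roll":-0.75},{"linear":[0,0,0],"roll":-0.75},{"linear":[0,0,0],"roll":-0.75},{"linear":[0,0,0],"roll":-0.75},{"linear":[0,0,0],"roll":-0.75}]'
python3 -m jog '[{"linear":[0,0,0],"roll":-0.25},{"linear":[0,0,0],"roll":0},{"linear":[0,0,-0.1],"roll":0},{"linear":[0,0,-0.1],"roll":0},{"linear":[0,0,-0.1],"roll":0}]'
python3 go.py
python3 - <<'E'
from h import *
crop("scene",200,190,340,290,5,"s4.png")
E
```

```text
time_s: 10.98
position: [0.4682, -0.0636, 0.0676]
tool_rot: [[0.721, 0.693, 0.003], [0.693, -0.721, 0.0], [0.002, 0.002, -1.0]]
ft_force: [0.3, 3.2, 9.8]
grip_width: 0.0564
gripper_force: 95.0
t 10.98 p [ 0.4682 -0.0636  0.0676] heading 43.84 q6 23.9 grip 0.0564 95.0 F [0.3085 3.2499 9.7678]
time_s: 11.98
position: [0.4678, -0.0636, 0.0676]
tool_rot: [[0.02, 1.0, 0.002], [1.0, -0.02, -0.0], [0.0, 0.002, -1.0]]
ft_force: [-0.9, 2.7, 9.6]
grip_width: 0.0562
gripper_force: 95.2
time_s: 12.4
position: [0.4668, -0.0636, 0.078]
tool_rot: [[0.0, 1.0, -0.002], [1.0, -0.0, 0.001], [0.001, -0.002, -1.0]]
ft_force: [-0.5, -0.2, -11.0]
grip_width: 0.0561
gripper_force: 97.3
t 12.4 p [ 0.4668 -0.0636  0.078 ] heading 89.97 q6 -22.2 grip 0.0561 97.3 F [ -0.4856  -0.1653 -11.0454]
```

View pics/s4.png

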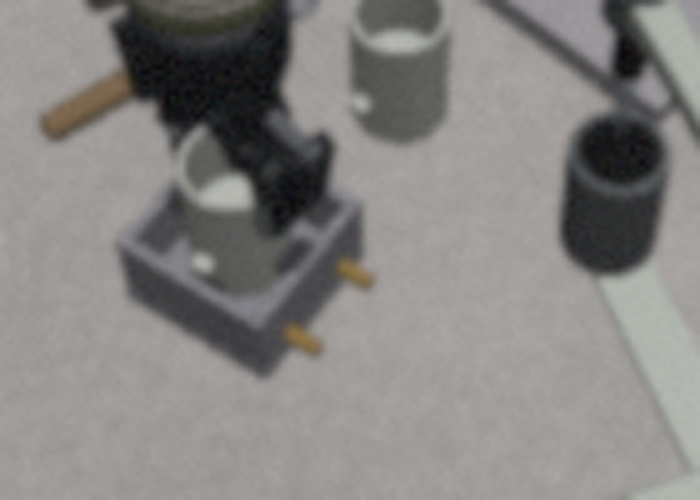

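The cup lifts freely, its ear now visible at (203,263) clear of the lip. I'll carry it over the tray.

```bash
python3 -m jog '[{"linear":[0,0,-0.2],"roll":0},{"linear":[0,0,-0.2],"roll":0},{"linear":[0,0,-0.2],"roll":0},{"linear":[0,0,-0.2],"roll":0},{"linear":[0,0,-0.2],"roll":0},{"linear":[0,0,-0.4],"roll":0},{"linear":[0,0,-0.6],"roll":0},{"linear":[0,0,-0.6],"roll":0},{"linear":[0,0,-0.4],"roll":0},{"linear":[0.2,0,-0.3],"roll":0},{"linear":[0.4,0,0],"roll":0},{"linear":[0.4,0,0],"roll":0}]'
python3 -m jog '[{"linear":[0.7,-0.1,0],"roll":0},{"linear":[0.7,-0.1,0],"roll":0},{"linear":[0.7,-0.1,0],"roll":0},{"linear":[0.7,-0.1,0],"roll":0},{"linear":[0.7,-0.1,0],"roll":0},{"linear":[0.7,-0.1,0],"roll":0},{"linear":[0.7,-0.1,0],"roll":0},{"linear":[0.7,-0.1,0],"roll":0},{"linear":[0.7,-0.1,0],"roll":0},{"linear":[0.7,-0.1,0],"roll":0},{"linear":[0.7,-0.1,0],"roll":0},{"linear":[0.7,-0.1,0],"roll":0}]'
python3 go.py .432 .424 .063
```

```text
time_s: 13.45
position: [0.4677, -0.0237, 0.2119]
tool_rot: [[0.001, 1.0, 0.003], [1.0, -0.001, -0.001], [-0.001, 0.003, -1.0]]
ft_force: [0.5, -0.5, -2.2]
grip_width: 0.0561
gripper_force: 98.8
time_s: 14.45
position: [0.4191, 0.3136, 0.2112]
tool_rot: [[0.0, 1.0, 0.001], [1.0, -0.0, 0.001], [0.001, 0.001, -1.0]]
ft_force: [1.2, -0.6, -2.8]
grip_width: 0.0561
gripper_force: 98.7
t 14.45 p [0.4191 0.3136 0.2112] heading 89.98 q6 23.9 grip 0.0561 98.7 F [ 1.1785 -0.6231 -2.841 ]
units [2.7571 0.3183 3.7074]
```

```bash
python3 -m jog '[{"linear":[0.6,0.1,0],"roll":0},{"linear":[0.6,0.1,0],"roll":0},{"linear":[0.6,0.1,0],"roll":0},{"linear":[0.4,0,0.3],"roll":0},{"linear":[0.2,0,0.6],"roll":0},{"linear":[0,0,0.7],"roll":0},{"linear":[0,0,0.7],"roll":0},{"linear":[0,0,0.6],"roll":0},{"linear":[0,0,0.4],"roll":0},{"linear":[0,0,0.2],"roll":0},{"linear":[0,0,0],"roll":0},{"linear":[0,0,0],"roll":0}]'
python3 go.py .432 .424 .061
```

```text
time_s: 15.45
position: [0.432, 0.4085, 0.0712]
tool_rot: [[0.0, 1.0, 0.001], [1.0, -0.0, 0.001], [0.001, 0.001, -1.0]]
ft_force: [0.2, -0.0, -2.9]
grip_width: 0.0561
gripper_force: 98.7
t 15.45 p [0.432  0.4085 0.0712] heading 89.97 q6 32.0 grip 0.0561 98.7 F [ 0.1655 -0.0215 -2.8884]
units [ 0.3875 -0.0003  0.2548]
```

```bash
python3 -m jog '[{"linear":[0.2,0,0],"roll":0},{"linear":[0.18,0,0],"roll":0},{"linear":[0,0,0.1],"roll":0},{"linear":[0,0,0.07],"roll":0},{"linear":[0,0,0.04],"roll":0},{"linear":[0,0,0.03],"roll":0},{"linear":[0,0,0.02],"roll":0},{"linear":[0,0,0],"roll":0}]'
python3 go.py .432 .424 .061
```

```text
time_s: 16.12
position: [0.4313, 0.4232, 0.0607]
tool_rot: [[0.0, 1.0, -0.0], [1.0, -0.0, 0.0], [0.0, -0.0, -1.0]]
ft_force: [-3.2, -2.5, 6.7]
grip_width: 0.0563
gripper_force: 99.7
t 16.12 p [0.4313 0.4232 0.0607] heading 89.97 q6 33.3 grip 0.0563 99.7 F [-3.1544 -2.4832  6.702 ]
units [ 0.0193  0.0167 -0.0076]
```

```bash
python3 -m jog '[{"linear":[0,0,0],"roll":0},{"linear":[0,0,0],"roll":0},{"linear":[0,0,0],"roll":0},{"linear":[0,0,0],"roll":0},{"linear":[0,0,-0.3],"roll":0},{"linear":[0,0,-0.6],"roll":0},{"linear":[0,0,-0.8],"roll":0},{"linear":[0,0,-0.8],"roll":0},{"linear":[0,0,-0.8],"roll":0},{"linear":[0,0,-0.4],"roll":0},{"linear":[-0.3,0,0],"roll":0},{"linear":[-0.5,0,0],"roll":0}]' 1
python3 -m jog '[{"linear":[-0.7,0,0],"roll":0},{"linear":[-0.7,0,0],"roll":0},{"linear":[-0.7,0,0],"roll":0},{"linear":[-0.4,0,0],"roll":0},{"linear":[0,0,0],"roll":0}]'
python3 go.py
cat > find.py <<'E'
import sys;from h import *
im=optics.get_image("top");cv2.imwrite("pics/last.png",im[:,:,::-1])
g=cv2.resize(cv2.cvtColor(im,cv2.COLOR_RGB2GRAY)[100:300,125:425],None,fx=4,fy=4,interpolation=cv2.INTER_CUBIC)
c=cv2.HoughCircles(g,cv2.HOUGH_GRADIENT_ALT,1.5,60,param1=150,param2=.6,minRadius=28,maxRadius=42)
for x,y,r in c[0]:
    u,v=x/4+124.6,y/4+99.6;print((round(u,1),round(v,1),r/4),plane("top",u,v,.095).round(4))
E
python3 find.py
```

```text
time_s: 17.12
position: [0.4317, 0.3922, 0.2087]
tool_rot: [[-0.001, 1.0, 0.002], [1.0, 0.001, 0.002], [0.002, 0.002, -1.0]]
ft_force: [-0.0, -0.5, -0.6]
grip_width: 0.0855
gripper_force: 0.0
time_s: 17.53
position: [0.4316, 0.2891, 0.208]
tool_rot: [[0.003, 1.0, 0.0], [1.0, -0.003, -0.001], [-0.001, 0.0, -1.0]]
ft_force: [0.9, 1.1, -0.7]
grip_width: 0.0855
gripper_force: 0.0
t 17.53 p [0.4316 0.2891 0.208 ] heading 89.82 q6 20.9 grip 0.0855 0.0 F [ 0.9403  1.1142 -0.6642]
(np.float32(348.8), np.float32(185.8), np.float32(8.8488245)) [ 0.6545 -0.2247  0.095 ]
(np.float32(249.8), np.float32(250.7), np.float32(8.686236)) [0.4466 0.0803 0.095 ]
(np.float32(247.2), np.float32(200.5), np.float32(8.298094)) [0.6024 0.0924 0.095 ]
(np.float32(199.6), np.float32(177.6), np.float32(8.603143)) [0.6723 0.2436 0.095 ]
(np.float32(333.1), np.float32(280.7), np.float32(8.666211)) [ 0.3601 -0.1752  0.095 ]
(np.float32(336.8), np.float32(139.7), np.float32(8.594021)) [ 0.803  -0.1873  0.095 ]
(np.float32(398.7), np.float32(191.1), np.float32(8.9719715)) [ 0.6407 -0.3808  0.095 ]
(np.float32(246.1), np.float32(283.7), np.float32(7.486606)) [0.3466 0.0892 0.095 ]
```

```bash
python3 -m jog '[{"linear":[-0.6,0.1,0],"roll":0},{"linear":[-0.9,0.1,0],"roll":0},{"linear":[-0.9,0.1,0],"roll":0},{"linear":[-0.9,0.1,0],"roll":0},{"linear":[-0.9,0.05,0],"roll":0},{"linear":[-0.6,0,0.2],"roll":0},{"linear":[-0.4,0,0.5],"roll":0},{"linear":[0,0,0.5],"roll":0},{"linear":[0,0,0],"roll":0},{"linear":[0,0,0],"roll":0}]'
python3 go.py .450 .080 .055; python3 find.py | grep " 0.08"
```

```text
time_s: 18.42
position: [0.4496, 0.084, 0.1596]
tool_rot: [[-0.0, 1.0, -0.001], [1.0, 0.0, 0.0], [0.0, -0.001, -1.0]]
ft_force: [-0.0, 0.6, 0.8]
grip_width: 0.0854
gripper_force: 0.0
t 18.42 p [0.4496 0.084  0.1596] heading 90.0 q6 -4.3 grip 0.0854 0.0 F [-0.0423  0.5914  0.7891]
units [-0.1022  0.0148  2.6142]
```

```bash
python3 -m jog '[{"linear":[-0.1,0,0.4],"roll":0},{"linear":[0,0,0.6],"roll":0},{"linear":[0,0,0.6],"roll":0},{"linear":[0,0,0.5],"roll":0},{"linear":[0,0,0.3],"roll":0},{"linear":[0,0,0.2],"roll":0},{"linear":[0,0,0],"roll":0}]'
python3 -m jog '[{"linear":[0,0,0],"roll":0},{"linear":[0,0,0],"roll":0},{"linear":[0,0,0],"roll":0},{"linear":[0,0,0],"roll":0},{"linear":[0,0,0],"roll":0},{"linear":[0,0,0],"roll":0},{"linear":[0,0,-0.1],"roll":0},{"linear":[0,0,-0.3],"roll":0},{"linear":[0,0,-0.3],"roll":0},{"linear":[0,0,0],"roll":0}]' -1 60
python3 go.py
```

```text
time_s: 19.05
position: [0.4496, 0.08, 0.0554]
tool_rot: [[-0.001, 1.0, -0.001], [1.0, 0.001, 0.0], [0.0, -0.001, -1.0]]
ft_force: [-0.0, 1.1, -0.2]
grip_width: 0.0857
gripper_force: 0.0
time_s: 19.88
position: [0.4505, 0.0794, 0.0859]
tool_rot: [[0.0, 1.0, 0.004], [1.0, -0.0, -0.0], [-0.0, 0.004, -1.0]]
ft_force: [-0.2, -0.5, -1.2]
grip_width: 0.057
gripper_force: 64.4
t 19.88 p [0.4505 0.0794 0.0859] heading 89.98 q6 -4.9 grip 0.057 64.4 F [-0.2253 -0.5483 -1.2108]
```

```bash
python3 -m jog '[{"linear":[0,0,-0.5],"roll":0},{"linear":[0.3,0,-0.5],"roll":0},{"linear":[0.6,0,-0.2],"roll":0},{"linear":[0.8,0.2,0],"roll":0},{"linear":[0.8,0.2,0],"roll":0},{"linear":[0.8,0.2,0],"roll":0},{"linear":[0.8,0.2,0],"roll":0},{"linear":[0.8,0.2,0],"roll":0},{"linear":[0.8,0.2,0],"roll":0},{"linear":[0.6,0.1,0],"roll":0},{"linear":[0.4,0,0],"roll":0},{"linear":[0,0,0],"roll":0}]'
python3 go.py .502 .354 .062
```

```text
time_s: 20.88
position: [0.501, 0.3501, 0.1309]
tool_rot: [[-0.002, 1.0, -0.0], [1.0, 0.002, 0.001], [0.001, -0.0, -1.0]]
ft_force: [-0.2, -0.2, -2.2]
grip_width: 0.0572
gripper_force: 64.8
t 20.88 p [0.501  0.3501 0.1309] heading 90.14 q6 23.7 grip 0.0572 64.8 F [-0.2227 -0.2095 -2.2032]
units [0.0962 0.0263 1.7218]
```

```bash
python3 -m jog '[{"linear":[0.1,0,0.3],"roll":0},{"linear":[0,0,0.4],"roll":0},{"linear":[0,0,0.4],"roll":0},{"linear":[0,0,0.3],"roll":0},{"linear":[0,0,0.2],"roll":0},{"linear":[0,0,0.08],"roll":0},{"linear":[0,0,0.04],"roll":0},{"linear":[0,0,0],"roll":0}]'
python3 go.py .502 .354 .060
```

```text
time_s: 21.55
position: [0.5016, 0.3511, 0.063]
tool_rot: [[0.001, 1.0, 0.0], [1.0, -0.001, 0.0], [0.0, 0.0, -1.0]]
ft_force: [-0.9, -0.4, -1.5]
grip_width: 0.0574
gripper_force: 64.8
t 21.55 p [0.5016 0.3511 0.063 ] heading 89.95 q6 24.0 grip 0.0574 64.8 F [-0.9318 -0.4108 -1.5073]
units [0.0726 0.0089 0.0755]
```

```bash
python3 -m jog '[{"linear":[0,0,0.03],"roll":0},{"linear":[0,0,0.03],"roll":0},{"linear":[0,0,0.02],"roll":0},{"linear":[0,0,0],"roll":0}]'
python3 go.py .502 .354 .060
```

```text
time_s: 21.88
position: [0.5021, 0.3516, 0.0623]
tool_rot: [[0.0, 1.0, 0.003], [1.0, -0.0, 0.001], [0.001, 0.003, -1.0]]
ft_force: [-3.2, -1.9, 13.2]
grip_width: 0.0573
gripper_force: 66.1
t 21.88 p [0.5021 0.3516 0.0623] heading 89.98 q6 24.0 grip 0.0573 66.1 F [-3.1944 -1.9133 13.1515]
units [ 0.0589 -0.0033  0.0564]
```

```bash
python3 -m jog '[{"linear":[0,0,-0.02],"roll":0},{"linear":[0,0,0],"roll":0},{"linear":[0,0,0],"roll":0},{"linear":[0,0,0],"roll":0},{"linear":[0,0,-0.3],"roll":0},{"linear":[0,0,-0.6],"roll":0},{"linear":[0,0,-0.8],"roll":0},{"linear":[0,0,-0.8],"roll":0},{"linear":[0,0,-0.8],"roll":0},{"linear":[0,0,-0.3],"roll":0},{"linear":[0,0,0],"roll":0}]' 1
python3 go.py .669 .240 .055
python3 find.py; python3 - <<'E'
from h import *
crop("scene",240,90,440,240,4,"s5.png")
E
```

```text
time_s: 22.8
position: [0.5025, 0.3519, 0.2081]
tool_rot: [[0.0, 1.0, 0.006], [1.0, -0.0, 0.003], [0.003, 0.006, -1.0]]
ft_force: [-0.1, 0.0, 0.1]
grip_width: 0.0853
gripper_force: 0.0
t 22.8 p [0.5025 0.3519 0.2081] heading 89.98 q6 24.0 grip 0.0853 0.0 F [-0.1361  0.0286  0.0548]
units [-2.8068  4.1385  3.8442]
(np.float32(348.5), np.float32(185.8), np.float32(8.984036)) [ 0.6545 -0.2235  0.095 ]
(np.float32(247.2), np.float32(200.5), np.float32(8.3093605)) [0.6024 0.0924 0.095 ]
(np.float32(200.0), np.float32(178.0), np.float32(8.684179)) [0.6712 0.2424 0.095 ]
(np.float32(162.5), np.float32(231.2), np.float32(8.352777)) [0.5018 0.3511 0.095 ]
(np.float32(398.4), np.float32(190.7), np.float32(8.836831)) [ 0.6418 -0.3797  0.095 ]
(np.float32(219.5), np.float32(109.0), np.float32(7.9449344)) [0.8976 0.1891 0.095 ]
(np.float32(246.5), np.float32(283.4), np.float32(7.554316)) [0.3478 0.0881 0.095 ]
```

View pics/s5.png

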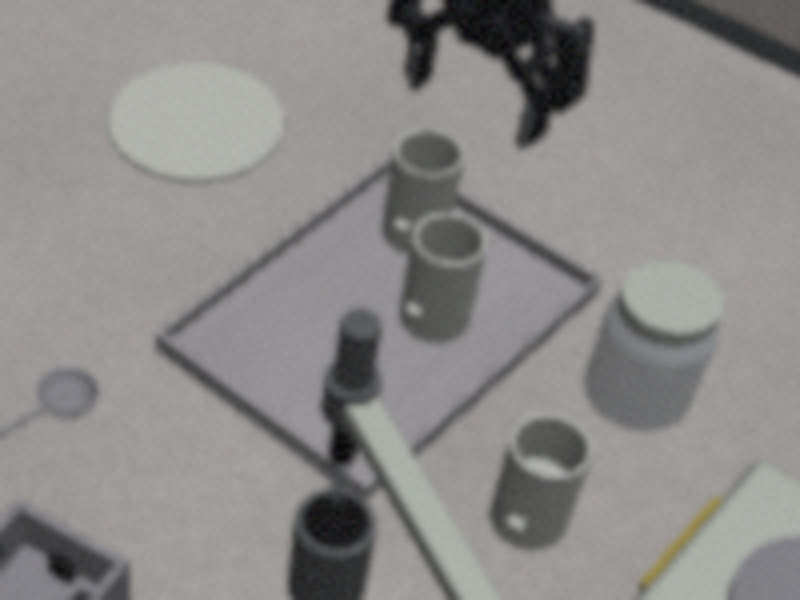

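Both cups stand in the tray. Cup C's rim is at about (550,445) in the crop, which is (0.670, 0.2415).

```bash
python3 -m jog '[{"linear":[-0.3,0.5,0],"roll":0},{"linear":[-0.5,0.7,0],"roll":0},{"linear":[-0.5,0.7,0],"roll":0},{"linear":[-0.5,0.7,0],"roll":0},{"linear":[-0.5,0.7,0],"roll":0},{"linear":[-0.3,0.5,0],"roll":0},{"linear":[-0.16,0.35,0],"roll":0},{"linear":[0,0,0.4],"roll":0},{"linear":[0,0,0.5],"roll":0},{"linear":[0,0,0.2],"roll":0},{"linear":[0,0,0],"roll":0},{"linear":[0,0,0],"roll":0}]'
python3 go.py .670 .2415 .055;python3 find.py | grep "0.24"
```

```text
time_s: 23.9
position: [0.6671, 0.241, 0.1597]
tool_rot: [[0.0, 1.0, -0.002], [1.0, -0.0, -0.0], [-0.0, -0.002, -1.0]]
ft_force: [-0.0, 0.6, 0.9]
grip_width: 0.0852
gripper_force: 0.0
t 23.9 p [0.6671 0.241  0.1597] heading 89.99 q6 10.3 grip 0.0852 0.0 F [-0.0432  0.6257  0.8944]
units [0.013  0.0763 2.6174]
```

```bash
python3 -m jog '[{"linear":[0,0.07,0.4],"roll":0},{"linear":[0,0,0.5],"roll":0},{"linear":[0,0,0.5],"roll":0},{"linear":[0,0,0.5],"roll":0},{"linear":[0,0,0.4],"roll":0},{"linear":[0,0,0.3],"roll":0},{"linear":[0,0,0],"roll":0}]'
python3 go.py .67 .2415 .055
```

```text
time_s: 24.53
position: [0.6695, 0.2409, 0.0547]
tool_rot: [[0.0, 1.0, -0.003], [1.0, -0.0, -0.001], [-0.001, -0.003, -1.0]]
ft_force: [0.3, 0.2, 0.4]
grip_width: 0.0855
gripper_force: 0.0
t 24.53 p [0.6695 0.2409 0.0547] heading 89.99 q6 10.3 grip 0.0855 0.0 F [0.2733 0.244  0.3855]
units [ 0.0158  0.013  -0.0086]
```

```bash
python3 -m jog '[{"linear":[0,0,0],"roll":0},{"linear":[0,0,0],"roll":0},{"linear":[0,0,0],"roll":0},{"linear":[0,0,0],"roll":0},{"linear":[0,0,0],"roll":0},{"linear":[0,0,0],"roll":0},{"linear":[0,0,-0.1],"roll":0},{"linear":[0,0,-0.3],"roll":0},{"linear":[0,0,-0.3],"roll":0},{"linear":[0,0,0],"roll":0}]' -1 60
python3 go.py .432 .284 .13
```

```text
time_s: 25.37
position: [0.6715, 0.2412, 0.0882]
tool_rot: [[0.0, 1.0, 0.005], [1.0, -0.0, 0.001], [0.001, 0.005, -1.0]]
ft_force: [0.4, 0.3, -1.7]
grip_width: 0.0569
gripper_force: 64.5
t 25.37 p [0.6715 0.2412 0.0882] heading 89.98 q6 10.3 grip 0.0569 64.5 F [ 0.3811  0.3201 -1.662 ]
units [ 1.0691 -5.9832 -1.0758]
```

```bash
python3 -m jog '[{"linear":[0,0,-0.6],"roll":0},{"linear":[0,0,-0.7],"roll":0},{"linear":[0,-0.3,-0.5],"roll":0},{"linear":[0,-0.8,0],"roll":0},{"linear":[0,-0.8,0],"roll":0},{"linear":[0,-0.8,0],"roll":0},{"linear":[0,-0.8,0],"roll":0},{"linear":[0.2,-0.8,0],"roll":0},{"linear":[0.3,-0.8,0],"roll":0},{"linear":[0.3,-0.6,0],"roll":0},{"linear":[0.27,-0.3,0],"roll":0},{"linear":[0,0,0],"roll":0}]'
python3 -m jog '[{"linear":[0,0,0.4],"roll":0},{"linear":[0,0,0.4],"roll":0},{"linear":[0,0,0],"roll":0}]'
python3 go.py .432 .284 .062
```

```text
time_s: 26.37
position: [0.4277, 0.2853, 0.1572]
tool_rot: [[-0.002, 1.0, -0.0], [1.0, 0.002, 0.001], [0.001, -0.0, -1.0]]
ft_force: [0.2, -0.7, -2.4]
grip_width: 0.0568
gripper_force: 65.4
time_s: 26.62
position: [0.4296, 0.2831, 0.1225]
tool_rot: [[0.001, 1.0, -0.004], [1.0, -0.001, -0.002], [-0.002, -0.004, -1.0]]
ft_force: [-0.5, 0.1, -2.7]
grip_width: 0.0566
gripper_force: 65.3
t 26.62 p [0.4296 0.2831 0.1225] heading 89.97 q6 20.2 grip 0.0566 65.3 F [-0.4893  0.1121 -2.7017]
units [0.024  0.0664 1.5116]
```

```bash
python3 -m jog '[{"linear":[0,0.04,0.4],"roll":0},{"linear":[0,0,0.4],"roll":0},{"linear":[0,0,0.3],"roll":0},{"linear":[0,0,0.2],"roll":0},{"linear":[0,0,0.08],"roll":0},{"linear":[0,0,0.06],"roll":0},{"linear":[0,0,0.03],"roll":0},{"linear":[0,0,0],"roll":0},{"linear":[0,0,0],"roll":0}]'
python3 go.py .432 .284 .060
```

```text
time_s: 27.37
position: [0.4322, 0.2839, 0.0663]
tool_rot: [[0.0, 1.0, 0.001], [1.0, -0.0, 0.0], [0.0, 0.001, -1.0]]
ft_force: [-0.7, -0.1, -1.9]
grip_width: 0.0567
gripper_force: 65.4
t 27.37 p [0.4322 0.2839 0.0663] heading 89.98 q6 20.2 grip 0.0567 65.4 F [-0.6647 -0.0596 -1.9212]
units [ 0.0023 -0.0048  0.1565]
```

```bash
python3 -m jog '[{"linear":[0,0,0.06],"roll":0},{"linear":[0,0,0.04],"roll":0},{"linear":[0,0,0.03],"roll":0},{"linear":[0,0,0.02],"roll":0},{"linear":[0,0,0],"roll":0}]'
python3 go.py .432 .284 .060
```

```text
time_s: 27.78
position: [0.4326, 0.2841, 0.0635]
tool_rot: [[0.0, 1.0, 0.004], [1.0, -0.0, 0.001], [0.001, 0.004, -1.0]]
ft_force: [-6.8, -4.0, 35.7]
grip_width: 0.0563
gripper_force: 68.7
t 27.78 p [0.4326 0.2841 0.0635] heading 89.99 q6 20.2 grip 0.0563 68.7 F [-6.7784 -3.9897 35.75  ]
units [-0.0035 -0.0166  0.0867]
```

```bash
python3 -m jog '[{"linear":[0,0,-0.05],"roll":0},{"linear":[0,0,-0.03],"roll":0}]'
python3 -m jog '[{"linear":[0,0,0],"roll":0},{"linear":[0,0,0],"roll":0},{"linear":[0,0,0],"roll":0},{"linear":[0,0,0],"roll":0},{"linear":[0,0,-0.3],"roll":0},{"linear":[0,0,-0.6],"roll":0},{"linear":[0,0,-0.8],"roll":0},{"linear":[0,0,-0.8],"roll":0},{"linear":[0,0,-0.8],"roll":0},{"linear":[-0.3,0,-0.4],"roll":0},{"linear":[-0.6,0,0],"roll":0},{"linear":[-0.8,0,0],"roll":0}]' 1
python3 -m jog '[{"linear":[-0.8,0,0],"roll":0},{"linear":[-0.8,0,0],"roll":0},{"linear":[-0.8,0,0],"roll":0},{"linear":[-0.8,0,0],"roll":0},{"linear":[-0.8,0,0],"roll":0},{"linear":[-0.8,0,0],"roll":0},{"linear":[-0.8,0,0],"roll":0},{"linear":[-0.8,0,0],"roll":0},{"linear":[-0.8,0,0],"roll":0},{"linear":[-0.8,0,0],"roll":0},{"linear":[-0.8,0,0],"roll":0},{"linear":[-0.8,0,0],"roll":0}]'
python3 -m jog '[{"linear":[-0.8,0,0],"roll":0.8},{"linear":[0,0,0],"roll":1},{"linear":[0,0,0],"roll":1},{"linear":[0,0,0],"roll":1},{"linear":[0,0,0],"roll":1},{"linear":[0,0,0],"roll":1},{"linear":[0,0,0],"roll":1},{"linear":[0,0,0],"roll":1},{"linear":[0,0,0],"roll":1},{"linear":[0,0,0],"roll":1}]'
python3 -m jog '[{"linear":[0,0,0],"roll":1},{"linear":[0,0,0],"roll":1},{"linear":[0,0,0],"roll":1},{"linear":[0,0,0],"roll":1},{"linear":[0,0,0],"roll":1},{"linear":[0,0,0],"roll":1},{"linear":[0,0,0],"roll":1},{"linear":[0,0,0],"roll":1},{"linear":[0,0,0],"roll":0.2},{"linear":[0,0,0],"roll":0}]'
python3 go.py .6535 -.2225 .068; python3 find.py
```

```text
time_s: 27.95
position: [0.4322, 0.284, 0.0639]
tool_rot: [[0.0, 1.0, 0.002], [1.0, -0.0, 0.001], [0.001, 0.002, -1.0]]
ft_force: [0.2, -0.3, -2.4]
grip_width: 0.0567
gripper_force: 65.4
time_s: 28.95
position: [0.432, 0.2161, 0.2118]
tool_rot: [[-0.002, 1.0, 0.002], [1.0, 0.002, 0.001], [0.001, 0.002, -1.0]]
ft_force: [0.8, -1.2, -0.6]
grip_width: 0.0853
gripper_force: 0.0
time_s: 29.95
position: [0.4314, -0.1698, 0.2108]
tool_rot: [[0.001, 1.0, -0.0], [1.0, -0.001, 0.0], [0.0, -0.0, -1.0]]
ft_force: [-0.0, 0.8, -0.1]
grip_width: 0.0852
gripper_force: 0.0
time_s: 30.78
position: [0.4317, -0.2002, 0.2107]
tool_rot: [[0.758, 0.652, -0.0], [0.652, -0.758, 0.0], [-0.0, -0.0, -1.0]]
ft_force: [-0.2, -0.0, -0.1]
grip_width: 0.0854
gripper_force: 0.0
time_s: 31.62
position: [0.4317, -0.2002, 0.2108]
tool_rot: [[1.0, 0.001, -0.0], [0.001, -1.0, 0.0], [-0.0, -0.0, -1.0]]
ft_force: [0.2, 0.6, -0.2]
grip_width: 0.085
gripper_force: 0.0
t 31.62 p [ 0.4317 -0.2002  0.2108] heading 0.04 q6 50.8 grip 0.085 0.0 F [ 0.2087  0.5837 -0.2227]
units [5.5461 0.5631 3.5683]
(np.float32(348.8), np.float32(186.2), np.float32(9.022156)) [ 0.6533 -0.2247  0.095 ]
(np.float32(160.6), np.float32(231.2), np.float32(8.912381)) [0.5017 0.3569 0.095 ]
(np.float32(181.6), np.float32(254.1), np.float32(8.864956)) [0.4327 0.289  0.095 ]
(np.float32(247.6), np.float32(200.5), np.float32(8.503394)) [0.6025 0.0913 0.095 ]
(np.float32(136.6), np.float32(254.5), np.float32(8.779081)) [0.4292 0.4265 0.095 ]
(np.float32(397.2), np.float32(189.2), np.float32(8.316242)) [ 0.6465 -0.3763  0.095 ]
(np.float32(336.8), np.float32(139.0), np.float32(9.160755)) [ 0.8054 -0.1873  0.095 ]
(np.float32(246.1), np.float32(283.4), np.float32(7.5415096)) [0.3477 0.0892 0.095 ]
```

```bash
python3 -m jog '[{"linear":[0.5,0.1,0],"roll":0},{"linear":[0.8,0.2,0],"roll":0},{"linear":[0.8,0.2,0],"roll":0},{"linear":[0.8,0.06,0],"roll":0},{"linear":[0.8,0,0],"roll":0},{"linear":[0.8,0,0],"roll":0},{"linear":[0.6,0,0.2],"roll":0},{"linear":[0.4,0,0.5],"roll":0},{"linear":[0,0,0.4],"roll":0},{"linear":[0,0,0],"roll":0},{"linear":[0,0,0],"roll":0}]'
python3 go.py .653 -.2225 .067
```

```text
time_s: 32.58
position: [0.6514, -0.2226, 0.1663]
tool_rot: [[1.0, 0.001, -0.002], [0.001, -1.0, 0.001], [-0.002, -0.001, -1.0]]
ft_force: [-0.1, -0.3, 0.4]
grip_width: 0.0857
gripper_force: 0.0
t 32.58 p [ 0.6514 -0.2226  0.1663] heading 0.06 q6 61.3 grip 0.0857 0.0 F [-0.066  -0.3324  0.4141]
units [0.0458 0.0009 2.4812]
```

```bash
python3 -m jog '[{"linear":[0.02,0,0.4],"roll":0},{"linear":[0,0,0.6],"roll":0},{"linear":[0,0,0.6],"roll":0},{"linear":[0,0,0.4],"roll":0},{"linear":[0,0,0.3],"roll":0},{"linear":[0,0,0.18],"roll":0},{"linear":[0,0,0],"roll":0}]'
python3 go.py .653 -.2225 .067
python3 -m jog '[{"linear":[0,0,0],"roll":0},{"linear":[0,0,0],"roll":0},{"linear":[0,0,0],"roll":0},{"linear":[0,0,0],"roll":0},{"linear":[0,0,0],"roll":0},{"linear":[0,0,0],"roll":0},{"linear":[0,0,0],"roll":0}]' -1 90
python3 go.py
```

```text
time_s: 33.17
position: [0.6522, -0.2228, 0.0675]
tool_rot: [[1.0, -0.0, -0.001], [-0.0, -1.0, 0.0], [-0.001, -0.0, -1.0]]
ft_force: [-0.5, -0.1, 0.1]
grip_width: 0.0851
gripper_force: 0.0
t 33.17 p [ 0.6522 -0.2228  0.0675] heading -0.02 q6 61.3 grip 0.0851 0.0 F [-0.5049 -0.1272  0.0676]
units [ 0.0197 -0.0076  0.0117]
time_s: 33.75
position: [0.6531, -0.2232, 0.07]
tool_rot: [[1.0, -0.0, 0.003], [-0.0, -1.0, -0.002], [0.003, 0.002, -1.0]]
ft_force: [-1.3, 0.3, 5.8]
grip_width: 0.0564
gripper_force: 95.1
t 33.75 p [ 0.6531 -0.2232  0.07  ] heading -0.01 q6 61.4 grip 0.0564 95.1 F [-1.251   0.3494  5.7981]
```

```bash
python3 -m jog '[{"linear":[0,0,0],"roll":-0.5},{"linear":[0,0,0],"roll":-0.75},{"linear":[0,0,0],"roll":-0.75},{"linear":[0,0,0],"roll":-0.75},{"linear":[0,0,0],"roll":-0.75},{"linear":[0,0,0],"roll":-0.75},{"linear":[0,0,0],"roll":-0.75},{"linear":[0,0,0],"roll":-0.75},{"linear":[0,0,0],"roll":-0.75},{"linear":[0,0,0],"roll":-0.75},{"linear":[0,0,0],"roll":-0.75},{"linear":[0,0,0],"roll":-0.75}]'
python3 -m jog '[{"linear":[0,0,0],"roll":-0.75},{"linear":[0,0,0],"roll":-0.75},{"linear":[0,0,0],"roll":-0.75},{"linear":[0,0,0],"roll":-0.75},{"linear":[0,0,0],"roll":-0.75},{"linear":[0,0,0],"roll":-0.75},{"linear":[0,0,0],"roll":-0.75},{"linear":[0,0,0],"roll":-0.75},{"linear":[0,0,0],"roll":-0.75},{"linear":[0,0,0],"roll":-0.75},{"linear":[0,0,0],"roll":-0.75},{"linear":[0,0,0],"roll":-0.75}]'
python3 -m jog '[{"linear":[0,0,0],"roll":-0.25},{"linear":[0,0,0],"roll":0},{"linear":[0,0,-0.1],"roll":0},{"linear":[0,0,-0.1],"roll":0},{"linear":[0,0,-0.1],"roll":0}]'
python3 go.py
```

```text
time_s: 34.75
position: [0.6539, -0.2232, 0.0701]
tool_rot: [[0.721, 0.693, 0.005], [0.693, -0.721, -0.002], [0.002, 0.005, -1.0]]
ft_force: [3.1, -0.6, 4.1]
grip_width: 0.0565
gripper_force: 94.7
time_s: 35.75
position: [0.6543, -0.2238, 0.0702]
tool_rot: [[0.02, 1.0, 0.006], [1.0, -0.02, -0.003], [-0.003, 0.007, -1.0]]
ft_force: [4.5, -1.9, 3.9]
grip_width: 0.0567
gripper_force: 94.7
time_s: 36.17
position: [0.6529, -0.2232, 0.0788]
tool_rot: [[0.001, 1.0, 0.001], [1.0, -0.001, -0.001], [-0.001, 0.001, -1.0]]
ft_force: [6.0, -2.8, -12.6]
grip_width: 0.0568
gripper_force: 97.6
t 36.17 p [ 0.6529 -0.2232  0.0788] heading 89.92 q6 -28.6 grip 0.0568 97.6 F [  6.0202  -2.8443 -12.5993]
```

```bash
python3 -m jog '[{"linear":[0,0,-0.2],"roll":0},{"linear":[0,0,-0.2],"roll":0},{"linear":[0,0,-0.2],"roll":0},{"linear":[0,0,-0.2],"roll":0},{"linear":[0,0,-0.2],"roll":0},{"linear":[0,0,-0.4],"roll":0},{"linear":[0,0,-0.6],"roll":0},{"linear":[0,0,-0.6],"roll":0},{"linear":[0,-0.3,-0.4],"roll":0},{"linear":[0,-0.5,-0.3],"roll":0},{"linear":[0,-0.7,0],"roll":0},{"linear":[0,-0.7,0],"roll":0}]'
python3 -m jog '[{"linear":[0,-0.7,0],"roll":0},{"linear":[0,-0.7,0],"roll":0},{"linear":[0,-0.7,0],"roll":0},{"linear":[0,-0.7,0],"roll":0},{"linear":[0.4,-0.4,0],"roll":0},{"linear":[0.7,0,0],"roll":0},{"linear":[0.7,0,0],"roll":0},{"linear":[0.7,0,0],"roll":0},{"linear":[0.7,0,0],"roll":0},{"linear":[0.7,0,0],"roll":0},{"linear":[0.7,0,0],"roll":0},{"linear":[0.7,0,0],"roll":0}]'
python3 go.py .495 .214 .14
```

```text
time_s: 37.17
position: [0.5632, -0.2222, 0.2128]
tool_rot: [[0.0, 1.0, 0.0], [1.0, -0.0, -0.001], [-0.001, 0.0, -1.0]]
ft_force: [-0.1, -0.6, -2.5]
grip_width: 0.0559
gripper_force: 99.2
time_s: 38.17
position: [0.4357, -0.0092, 0.2123]
tool_rot: [[0.001, 1.0, -0.001], [1.0, -0.001, -0.0], [-0.0, -0.001, -1.0]]
ft_force: [1.2, -1.6, -2.8]
grip_width: 0.0564
gripper_force: 99.2
t 38.17 p [ 0.4357 -0.0092  0.2123] heading 89.95 q6 -16.8 grip 0.0564 99.2 F [ 1.2023 -1.6387 -2.7636]
units [5.5813 1.4795 1.806 ]
```

```bash
python3 -m jog '[{"linear":[0.7,0,0],"roll":0},{"linear":[0.7,0,0],"roll":0},{"linear":[0.7,0,0],"roll":0},{"linear":[0.7,0,0],"roll":0},{"linear":[0.7,0.2,0],"roll":0},{"linear":[0.7,0.4,0],"roll":0},{"linear":[0.5,0.5,0],"roll":0},{"linear":[0.3,0.4,0],"roll":0},{"linear":[0,0,0.4],"roll":0},{"linear":[0,0,0.5],"roll":0},{"linear":[0,0,0],"roll":0},{"linear":[0,0,0],"roll":0}]'
python3 go.py .495 .214 .063
```

```text
time_s: 39.17
position: [0.4959, 0.1892, 0.1758]
tool_rot: [[0.001, 1.0, -0.002], [1.0, -0.001, -0.001], [-0.001, -0.002, -1.0]]
ft_force: [0.1, -1.1, -1.4]
grip_width: 0.0564
gripper_force: 99.2
t 39.17 p [0.4959 0.1892 0.1758] heading 89.97 q6 8.1 grip 0.0564 99.2 F [ 0.0592 -1.0869 -1.3579]
units [ 0.6211 -0.0175  2.8205]
```

```bash
python3 -m jog '[{"linear":[0.4,0,0],"roll":0},{"linear":[0.3,0,0],"roll":0},{"linear":[0.12,0,0.4],"roll":0},{"linear":[0,0,0.6],"roll":0},{"linear":[0,0,0.6],"roll":0},{"linear":[0,0,0.5],"roll":0},{"linear":[0,0,0.3],"roll":0},{"linear":[0,0,0.15],"roll":0},{"linear":[0,0,0.06],"roll":0},{"linear":[0,0,0],"roll":0}]'
python3 go.py .495 .222 .063
```

```text
time_s: 40.0
position: [0.497, 0.2224, 0.072]
tool_rot: [[0.0, 1.0, 0.001], [1.0, -0.0, 0.0], [0.0, 0.001, -1.0]]
ft_force: [0.2, -0.5, -1.1]
grip_width: 0.0568
gripper_force: 99.2
t 40.0 p [0.497  0.2224 0.072 ] heading 89.98 q6 11.7 grip 0.0568 99.2 F [ 0.1588 -0.5015 -1.1374]
units [-0.0095 -0.0503  0.2245]
```

```bash
python3 -m jog '[{"linear":[0,0,0.06],"roll":0},{"linear":[0,0,0.06],"roll":0},{"linear":[0,0,0.03],"roll":0},{"linear":[0,0,0.03],"roll":0},{"linear":[0,0,0],"roll":0}]'
python3 go.py
```

```text
time_s: 40.42
position: [0.4966, 0.2222, 0.0641]
tool_rot: [[0.0, 1.0, -0.0], [1.0, -0.0, -0.0], [-0.0, -0.0, -1.0]]
ft_force: [-0.4, -0.0, -1.0]
grip_width: 0.0565
gripper_force: 99.2
t 40.42 p [0.4966 0.2222 0.0641] heading 89.97 q6 11.7 grip 0.0565 99.2 F [-0.4156 -0.0059 -1.0302]
```

```bash
python3 -m jog '[{"linear":[0,0,0.03],"roll":0},{"linear":[0,0,0.02],"roll":0},{"linear":[0,0,0],"roll":0}]'
python3 go.py
```

```text
time_s: 40.67
position: [0.4968, 0.2221, 0.0631]
tool_rot: [[0.0, 1.0, 0.001], [1.0, -0.0, -0.0], [-0.0, 0.001, -1.0]]
ft_force: [-3.3, -1.8, 7.2]
grip_width: 0.0564
gripper_force: 100.3
t 40.67 p [0.4968 0.2221 0.0631] heading 89.98 q6 11.7 grip 0.0564 100.3 F [-3.2857 -1.8147  7.1862]
```

Contact. Release, lift away and check.

```bash
python3 -m jog '[{"linear":[0,0,0],"roll":0},{"linear":[0,0,0],"roll":0},{"linear":[0,0,0],"roll":0},{"linear":[0,0,0],"roll":0},{"linear":[0,0,-0.3],"roll":0},{"linear":[0,0,-0.6],"roll":0},{"linear":[0,0,-0.8],"roll":0},{"linear":[0,0,-0.8],"roll":0},{"linear":[0,0,-0.8],"roll":0},{"linear":[0,-0.3,-0.3],"roll":0},{"linear":[0,-0.6,0],"roll":0},{"linear":[0,-0.6,0],"roll":0}]' 1
python3 -m jog '[{"linear":[-0.6,-0.6,0],"roll":0},{"linear":[-0.8,0,0],"roll":0},{"linear":[-0.8,0,0],"roll":0},{"linear":[-0.8,0,0],"roll":0},{"linear":[-0.8,0,0],"roll":0},{"linear":[-0.8,0,0],"roll":0},{"linear":[-0.8,0,0],"roll":0},{"linear":[-0.8,0,0],"roll":0},{"linear":[-0.8,0,0],"roll":0},{"linear":[-0.8,0,0],"roll":0},{"linear":[-0.5,0,0],"roll":0},{"linear":[0,0,0],"roll":0}]'
python3 find.py;python3 go.py
python3 - <<'E'
from h import *
a=optics.get_image("top")[100:300,125:425,::-1];b=optics.get_image("scene")[80:280,200:460,::-1]
cv2.imwrite("pics/fin.png",np.vstack([cv2.resize(a,(450,300),interpolation=cv2.INTER_CUBIC),cv2.resize(b,(450,300),interpolation=cv2.INTER_CUBIC)]))
E
```

```text
time_s: 41.67
position: [0.4364, 0.2221, 0.2067]
tool_rot: [[0.001, 1.0, 0.002], [1.0, -0.001, 0.0], [0.0, 0.002, -1.0]]
ft_force: [-0.3, 0.1, -0.4]
grip_width: 0.0856
gripper_force: 0.0
time_s: 42.67
position: [0.4127, -0.113, 0.206]
tool_rot: [[0.004, 1.0, 0.0], [1.0, -0.004, -0.001], [-0.001, 0.0, -1.0]]
ft_force: [0.7, 0.0, 0.1]
grip_width: 0.0854
gripper_force: 0.0
(np.float32(182.4), np.float32(254.1), np.float32(8.939491)) [0.4327 0.2867 0.095 ]
(np.float32(203.7), np.float32(234.6), np.float32(9.070459)) [0.4937 0.2236 0.095 ]
(np.float32(246.8), np.float32(200.8), np.float32(8.550362)) [0.6012 0.0936 0.095 ]
(np.float32(174.8), np.float32(232.7), np.float32(9.288295)) [0.4979 0.3128 0.095 ]
(np.float32(137.4), np.float32(253.0), np.float32(9.251896)) [0.4338 0.4245 0.095 ]
(np.float32(399.1), np.float32(191.5), np.float32(8.964795)) [ 0.6395 -0.382   0.095 ]
(np.float32(219.8), np.float32(109.4), np.float32(8.226924)) [0.8964 0.1879 0.095 ]
(np.float32(246.5), np.float32(283.4), np.float32(7.56489)) [0.3478 0.0881 0.095 ]
t 42.72 p [ 0.4125 -0.1112  0.206 ] heading 89.8 q6 -30.9 grip 0.0857 0.0 F [-0.3693  0.678  -0.0389]
```

View pics/fin.png

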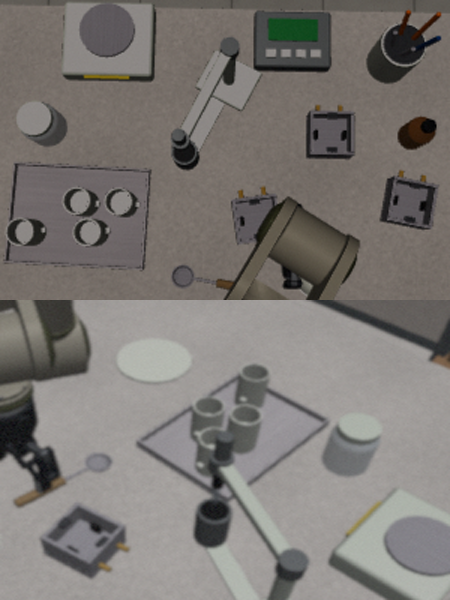

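All four cups stand upright in the tray. One was knocked about 4 cm but is still standing well inside it. The holders are empty and the boom is over the pot.

```bash
python3 -c "
from rig import env
print(env.close_job())"
```

```text
the job is handed in; nothing more can be done
None
```

The job is handed in: the electrode arm is parked over its pot to within about 1° (roughly 3 mm), and all four cups that were present stand upright on the wash-tray floor, with the bottle, jar and bowl not touched.

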